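# Third hand: line up rack blocks and hold them against the sprung stop

### The job

Push the three wooden vial-rack blocks on the jig flush against its fence, so that they stand in a straight row, and then press the row from its open end along the fence against the sprung stop, until the blocks are closed up without gaps and the stop's pointer stands between the two marks on its scale; never drive the stop to its hard end. Finish while still holding that steady push, because I will then screw the blocks together: do not back off or let go. Leave the screwdriver and everything else around where it is.

Things in the scene. Friction and masses are not known exactly. Their poses are not given: they have to be found in the camera images.
- jig: Fixed assembly jig: plywood board 15 mm thick, jig x from -65 to +46 mm, y from -165 to +120 mm. Origin on the desk's top; x points from the robot to the fence, y along the fence to the left, away from the stop, z up. The row is pressed from the left end, which is open (y above +80 mm).
- fence_face (a point): Foot of the front face of the low aluminium fence (14 mm above the board, 14 mm thick, jig y from -110 to +120 mm): on the board's top, 15 mm above the desk, at jig x = +30 mm, y = 0; axes as the jig's. A flush block has its centre 18 mm in front of this face.
- stop_housing (a point): Centre of the top of the grey housing of the sprung stop at the board's right end (56 mm along jig x, 40 mm along jig y, its top 49 mm above the desk), at jig x = +12, y = -145 mm. The white scale with two black cross marks lies on it.
- stop (a joint): How far the sprung stop is pushed in (m): 0 at rest, grows as its plate is pushed to jig -y, 0.032 is its hard end. Spring 0.6 N per mm, no preload. The tip of the brass pointer on the plate is over the first mark of the scale at 0.008 (about 5 N), over the second at 0.020 (about 12 N).
- stop_face (a point): Dark steel pressing plate of the stop, 36 mm wide, 12 mm thick, 30 mm high; axes as the jig's. This point: the foot of its face, which looks to jig +y, mid-width, 16 mm above the desk; at rest at jig x = +12, y = -85 mm. It is in line with flush blocks; in a closed row their centres are 20, 60 and 100 mm from the face.
- block_a: Wooden vial-rack block: 36 mm along its x, 40 mm along its y, 34 mm high, about 120 g, two 14 mm holes (26 mm deep) in its top. Origin at its centre, half-way up, z up. It lies on the board off the fence, turned up to 0.25 rad from the jig's axes. The three blocks are alike, any order is right; at the start a is nearest the stop, c nearest the open end.
- block_b: Wooden vial-rack block like block_a, same size and origin (the middle one at the start).
- block_c: Wooden vial-rack block like block_a, same size and origin (nearest the open end at the start).
- screwdriver: Bystander: screwdriver, 170 mm long, lying on the desk behind the jig, to the left.
- red_cap: Bystander: screw cap, 22 mm across, 13 mm high, on the front left corner of the board (about jig x = -50, y = +105 mm).
- wood_knob: Bystander: turned wooden cap, 37 mm across, 16 mm high, on the board's front right corner in front of the stop's housing (about jig x = -45, y = -130 mm).
- glass_joint: Bystander: small glass joint, 28 mm across, 70 mm high, standing on the desk behind the jig.
- tape_1: Bystander: roll of dark tape lying flat, about 55 mm across, 19 mm high, on the desk to the left of the jig.
- flat_flask: Bystander: small flask, 73 mm across, 121 mm high, on the desk behind the jig, far to the right.
Not all that is in view belongs to the job. What is shaped like the block_a but yellow is not meant.

How it is judged:
On the way:
1. the three blocks stand flush against the fence in a straight row, the stop not yet pressed between the marks (x of block_a in the frame of fence_face between -0.022 and -0.014 m and angle between the x axis of each of block_a, block_b, block_c and the x axis of jig, either way round below 0.07 rad and angle between each of block_a, block_b, block_c's own z axis and vertical below 0.07 rad and z of each of block_a, block_b, block_c in the frame of fence_face below 0.021 m and x of block_b in the frame of fence_face between -0.022 and -0.014 m and x of block_c in the frame of fence_face between -0.022 and -0.014 m and value of joint stop below 0.0075 m), for 0.2 s.
At the end, for the whole second after the job is handed in: Blocks flush with the fence (centres 18 mm before its face, within 4 mm; turned or tilted under 0.07 rad) and closed up (farthest centre within 105 mm of the plate's face), the arm pressing a block and a block the stop with over 4 N (stop under 14 N), stop pushed in 7.5 to 20.5 mm and still (x of block_a in the frame of fence_face between -0.022 and -0.014 m and angle between the x axis of each of block_a, block_b, block_c and the x axis of jig, either way round below 0.07 rad and angle between each of block_a, block_b, block_c's own z axis and vertical below 0.07 rad and z of each of block_a, block_b, block_c in the frame of fence_face below 0.021 m and x of block_b in the frame of fence_face between -0.022 and -0.014 m and x of block_c in the frame of fence_face between -0.022 and -0.014 m and y of block_a in the frame of stop_face between 0.016 and 0.105 m and y of block_b in the frame of stop_face between 0.016 and 0.105 m and y of block_c in the frame of stop_face between 0.016 and 0.105 m and (contact force between stop and block_a above 4 N or contact force between stop and block_b above 4 N or contact force between stop and block_c above 4 N) and contact force between stop and anything else below 14 N and (contact force between any of the fingers, the arm and block_a above 4 N or contact force between any of the fingers, the arm and block_b above 4 N or contact force between any of the fingers, the arm and block_c above 4 N) and contact force between each of the fingers, the arm and stop below 0.5 N and value of joint stop between 0.0075 and 0.0205 m and velocity of joint stop between -0.004 and 0.004 m/s); the arm keeps its last pose, push and grip.
It fails at once if the stop is driven to its hard end (beyond 30 mm) (value of joint stop above 0.03 m).
It fails at once if a bystander is moved more than 20 mm (distance of any of screwdriver, red_cap, wood_knob, glass_joint, tape_1, flat_flask from where it was at the start of the episode above 0.02 m).
It also fails if it takes over 51 s, if anything falls off the work surface, if the arm or the gripper's body presses on something with over 40 N, if the wrist force passes 120 N, or if a joint passes its speed limit or range.

### The arm

A 6-joint arm with a two-finger parallel gripper is mounted at the origin on a cart in front of the work surface, level with it; the furniture and walls round the work are solid. World frame = base frame: x ahead of the robot, y to its left, z up, the work surface at z = 0. Lengths are in m, angles in rad, forces in N, time in s.
With the tool pointing down it reaches from about 0.375 to 0.975 m from the base axis. Payload 3.8 kg.
Tool frame: the origin (TCP) lies where the fingers leave the gripper's body, on its centre line; the fingertips stand 73 mm ahead of it and the grasp point (between the pads) lies 54 mm ahead of it; z points along the fingers, y is the line along which they close (so a half turn about z gives the same grasp; the last joint's range is limited). The gripper opens to 85 mm and grips with 20 to 120 N. Pads are 22 mm wide; open, the fingers measure 114 mm over their backs; the gripper's body (76 mm by 85 mm) begins 54 mm behind the grasp point. The pads swing forward as they close: fully open they stand 13 mm farther back than shut.
Start: joints at [-1.161, 0.264, 1.604, -0, 1.274, -0.037], TCP at [0.292, -0.609, 0.304] pointing down, gripper open.
Joint ranges: [-2.63, 2.63], [-0.94, 2.18], [0.31, 2.57], [-1.31, 4.45], [0, 2.66], [-2.55, 2.55]. Speed limits (rad/s): [2.57, 2.57, 3.14, 3.14, 3.14, 3.14].

### API

Orientations are given as a rotation vector (axis times angle).
In Python, from workcell import read_state, viewer, bot gives the robot as it stands.
- The arm moves only by the tool jog_arm, never from a script. Its argument "increments" is a list that holds one entry, the list of rows, each a list of 7 numbers: the shift along the tool's x, y, z in units of 30 mm (1.0 is 30 mm), then the turn, a rotation vector about the tool's x, y, z in units of 6 degrees (1.0 is 6 degrees), then the opening, from -1 (shut) to 1 (fully open). A call has exactly 5 rows; each row shifts and turns the commanded pose from where the row before left it, along the tool's axes as they then stand; what a row does not reach is not made up. A row lasts 1/12 s, in which the tool goes at most 41.7 mm and 7.16 degrees, less where a joint would pass 70% of its speed; a pose out of reach is approached as far as the arm can. A call is refused whole if a number of a shift passes 1 or a number of a turn 1, either way. A call with a gripper value outside its range is refused whole. The fingers move at their own pace and stop on an object; "force" is the grip in N (left out, the last holds). Time passes only in rows, so rows that do not move let the fingers close, or fill a call up. It gives the time, the measured TCP pose, the force, the opening and the grip force at its end, in the units of the state.
- read_state(): the state, without advancing time (a new reading comes with each control period).
- viewer.read_camera(name): name is "scene" or "top"; returns (picture, depth): 420x560x3 uint8, blue, green, red; 420x560 float32, m along the optical axis (not along the pixel's ray), 0 where there is no reading.
- viewer.camera_params(name): a dict with "fx", "fy", "cx", "cy" (pixels), "R" (3x3) and "t" (3): a world point X has camera coordinates R X + t. Camera axes: x right, y down, z forward; pixel columns grow to the right and rows downward; lengths in m; the calibration is good to about 2 mm. A picture is of the moment at which its call begins. camera_params takes no time and is no camera call.
- bot.finish_job(): hands the job in; it is judged then, once.
The state is a dict: "time": time; "q": joint angles; "joint_vel": joint speeds; "joint_torque": joint torques, N m; "tool_pos": TCP position; "tcp_rot": TCP orientation; "wrist_force": force on the tool from outside, world axes, zero at the start; "torque": the same for the moment, N m; "width": opening from 0.0 (shut) to 1.0 (fully open); "grip_force": force on a finger pad.
Only numpy, scipy, OpenCV 4.12 (cv2) and the standard library are available. Lean on these libraries where they do the work, as an engineer would, in place of code of your own. Each camera call takes 0.05 s, during which the arm holds its last target. There are 200 camera calls.

## Working session

There is one attempt and no reset: what is moved stays moved. The work goes in short steps, Python scripts to look and compute and a tool call to move; the robot and the scene stay as the last step left them, time stands still between calls to the robot, and variables do not carry over. Pictures are saved under pics/ and viewed, at most 10 in all, crops included, and the job is handed in when it is done.

Besides the shell and the picture viewer there is one more tool, called as name(argument=value, ...) on one line, values as JSON. jog_arm: Moves the arm, as the interface text tells. Its arguments: {"type":"object","properties":{"increments":{"type":"array","items":{"type":"array","items":{"type":"array","items":{"type":"number"}}}},"force":{"type":"number"}},"required":["increments"]}

```bash
ls; mkdir -p pics
python3 - <<'E'
from workcell import read_state, viewer, bot
import cv2, numpy as np
print(read_state())
for n in ("scene","top"):
    p,d=viewer.read_camera(n); cv2.imwrite(f"pics/{n}0.png",p); np.savez(f"pics/{n}0.npz",p=p,d=d)
    print(n,viewer.camera_params(n))
E
```

```text
pics
{'time': 0.0, 'q': array([-1.16089175e+00,  2.64747861e-01,  1.60542873e+00, -1.65827781e-05,
        1.27366466e+00, -3.68706790e-02]), 'joint_vel': array([-0.00240899,  0.00027663, -0.00097403, -0.00145046, -0.00091834,
       -0.00103763]), 'joint_torque': array([ 2.14755033e-03, -5.15109265e+01, -3.67307746e+01,  1.77837410e-04,
        1.29146985e-02, -2.13239832e-05]), 'tool_pos': array([ 0.29141965, -0.60820379,  0.30253584]), 'tcp_rot': array([-3.06137855e+00, -6.95489261e-01,  6.78970607e-04]), 'wrist_force': array([-0.6885602 ,  0.0937412 ,  0.47450895]), 'torque': array([-0.00776877, -0.0122672 ,  0.02039298]), 'grip_force': 0.0, 'width': 1.0026812390164106}
scene {'fx': 381.06806117802023, 'fy': 381.06806117802023, 'cx': 285.0264442060331, 'cy': 207.9545794711451, 'R': array([[ 0.58979095, -0.80755362,  0.00194709],
       [-0.37196095, -0.27379752, -0.88694981],
       [ 0.71679264,  0.52239073, -0.46186171]]), 't': array([-0.18163599,  0.3298772 ,  0.38873091])}
top {'fx': 484.076319879597, 'fy': 484.076319879597, 'cx': 288.02856140432334, 'cy': 209.90433512503526, 'R': array([[-0.01534204, -0.9998758 ,  0.00360584],
       [-0.99639755,  0.01498765, -0.08347033],
       [ 0.08340592, -0.00487345, -0.99650374]]), 't': array([0.19948315, 0.58261293, 1.14780277])}
```

View pics/top0.png

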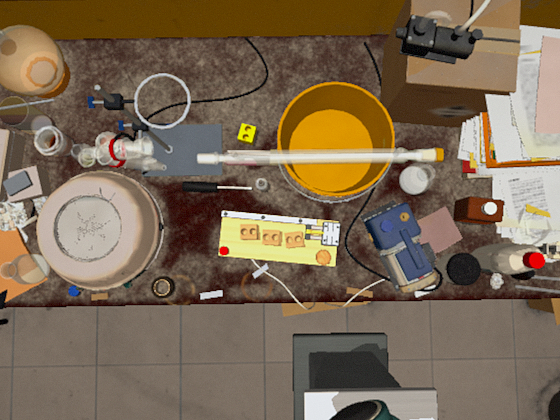

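View pics/scene0.png

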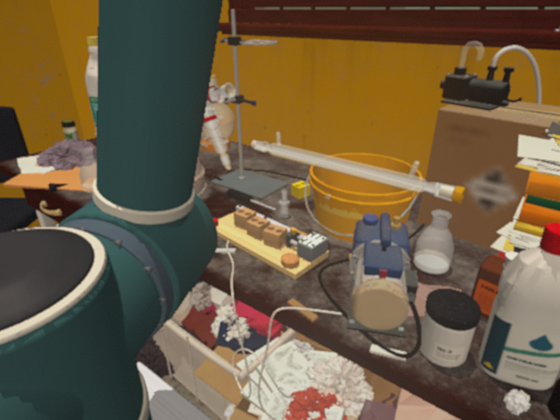

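The top view shows the jig at about (220–341, 210–266). The three wooden blocks are at (249,232), (271,238) and (294,240), the red cap at (224,251) and the knob at (323,257). The yellow block at (247,131) is a look-alike off the jig, so it isn't meant. I'll enlarge this area to confirm.

```bash
cat > h.py <<'E'
import numpy as np, cv2
from workcell import read_state, viewer, bot
def ray(n,uv,z):
    c=viewer.camera_params(n);R,t=c["R"],c["t"];o=-R.T@t
    uv=np.atleast_2d(uv).astype(float)
    d=np.c_[(uv[:,0]-c["cx"])/c["fx"],(uv[:,1]-c["cy"])/c["fy"],np.ones(len(uv))]@R
    return o+d*((z-o[2])/d[:,2])[:,None]
def proj(n,X):
    c=viewer.camera_params(n);p=np.atleast_2d(X)@c["R"].T+c["t"]
    return np.c_[p[:,0]/p[:,2]*c["fx"]+c["cx"],p[:,1]/p[:,2]*c["fy"]+c["cy"]]
E
python3 - <<'E'
from h import *
p=np.load("pics/top0.npz")["p"]
cv2.imwrite("pics/crop0.png",cv2.resize(p[200:275,212:352],None,fx=5.7,fy=5.7,interpolation=cv2.INTER_CUBIC))
hsv=cv2.cvtColor(p,cv2.COLOR_BGR2HSV)
for u,v in [(228,235),(300,258),(249,225),(243,232),(271,232),(294,246),(262,250),(310,232)]: print((u,v),hsv[v,u])
E
```

```text
(228, 235) [ 30  97 233]
(300, 258) [ 30  99 232]
(249, 225) [ 17 141 233]
(243, 232) [ 18 143 219]
(271, 232) [ 19 135 232]
(294, 246) [ 18 143 227]
(262, 250) [ 31  84 233]
(310, 232) [ 28 177 231]
```

View pics/crop0.png

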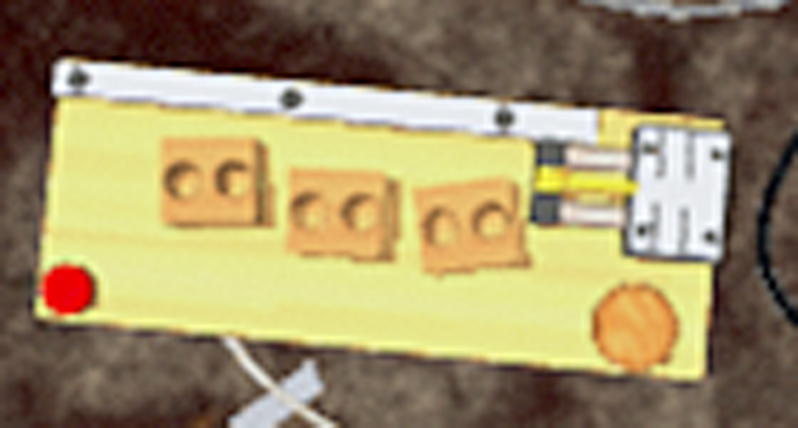

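```bash
cat >> h.py <<'E'
def blocks(p,zt=.049):
    hsv=cv2.cvtColor(p,cv2.COLOR_BGR2HSV)
    hsv=cv2.resize(hsv,None,fx=4,fy=4,interpolation=cv2.INTER_CUBIC)
    m=cv2.inRange(hsv,(11,110,205),(23,190,255))
    m[:4*205]=0;m[4*270:]=0;m[:,:4*212]=0;m[:,4*345:]=0
    m=cv2.morphologyEx(m,cv2.MORPH_OPEN,np.ones((5,5)))
    out=[]
    for c in cv2.findContours(m,cv2.RETR_EXTERNAL,cv2.CHAIN_APPROX_NONE)[0]:
        if cv2.contourArea(c)<1200: continue
        X=ray("top",(c[:,0]+.5)/4-.5,zt)[:,:2]*1000
        (cx,cy),(w,h),a=cv2.minAreaRect(X.astype(np.float32))
        out.append((cx,cy,w,h,(a+45)%90-45))
    return sorted(out,key=lambda r:r[1])
E
python3 - <<'E'
from h import *
p=np.load("pics/top0.npz")["p"]
k=lambda L:[((x+.5)/5.7-.5+212,(y+.5)/5.7-.5+200) for x,y in L]
B=ray("top",k([(35,318),(703,380),(724,118)]),.015)*1000
F=ray("top",k([(52,97),(597,138)]),.029)*1000
H=ray("top",k([(638,127),(733,132),(722,262),(624,255)]),.049)*1000
K=ray("top",k([(67,289),(635,325)]),.03)*1000
for n,x in zip("BFHK",(B,F,H,K)): print(n,x.round(1).tolist())
d=F[0]-F[1];th=np.arctan2(-d[0],d[1]);e=B[0]-B[1];print("th",th,np.arctan2(-e[0],e[1]),np.linalg.norm(d),np.linalg.norm(e))
for b in blocks(p): print(np.round(b,1))
print(-viewer.camera_params("top")["R"].T@viewer.camera_params("top")["t"])
# jig fit by Procrustes
J=np.array([(-65,120),(-65,-165),(46,-165),(30,120),(30,-110),(40,-165),(-16,-165),(12,-145)],float)
W=np.vstack([B,F,H[1:3],H.mean(0)])[:,:2]
jc,wc=J.mean(0),W.mean(0);M=(J-jc).T@(W-wc);t=np.arctan2(M[0,1]-M[1,0],M[0,0]+M[1,1])
R=np.array([[np.cos(t),-np.sin(t)],[np.sin(t),np.cos(t)]]);o=wc-R@jc
print("jig",o,t);print(((W-o)@R-J).round(1).tolist())
for b in blocks(p): print("jig",((np.array(b[:2])-o)@R).round(1),round(np.radians(b[4])-t,3))
E
```

```text
B [[478.5, 362.3, 15.0], [448.0, 79.4, 15.0], [559.1, 67.8, 15.0]]
F [[571.4, 352.9, 29.0], [550.6, 123.1, 29.0]]
H [[553.8, 107.3, 49.0], [551.2, 67.9, 49.0], [497.5, 73.7, 49.0], [501.0, 114.2, 49.0]]
K [[490.5, 346.7, 30.0], [471.8, 108.8, 30.0]]
th -0.09032687246554173 -0.10747396474266721 230.69197210381398 284.5903739345957
[471.8 110.5  30.5  34.6  -1.3]
[513.8 178.1  37.7  43.5   5.7]
[520.  233.1  40.5  36.5  -3.8]
[535.  286.1  38.9  34.8  -0.9]
[0.48784102 0.19632014 1.19170134]
jig [530.06401074 236.29416826] -0.10441716295509285
[[0.6, -0.1], [-0.3, 0.4], [0.4, 0.4], [-1.0, 0.2], [2.2, -0.4], [-1.5, -0.3], [0.5, -0.1], [-1.0, -0.2]]
jig [ -44.9 -131.2] 0.082
jig [-10.1 -59.5] 0.204
jig [-9.6 -4.2] 0.038
jig [-0.3 50.1] 0.089
```

Confirmed: the crop shows three two-hole wooden blocks on the jig, with a nearest the stop. Measured sizes come out close to 36 x 40 mm, and the jig fit residuals are at most 2.2 mm. Next I check obstacle height on the way, then turn and travel.

Run:
```python
from h import *
d=np.load("pics/top0.npz")["d"];c=viewer.camera_params("top")
v,u=np.mgrid[:420,:560];P=np.stack([(u-c["cx"])/c["fx"]*d,(v-c["cy"])/c["fy"]*d,d],-1).reshape(-1,3)
X=(P-c["t"])@c["R"];X=X[d.ravel()>0]
for y0 in np.arange(-.7,.5,.1):
    s=X[(X[:,1]>y0)&(X[:,1]<y0+.1)&(X[:,0]>.3)&(X[:,0]<.65)]
    print(round(y0,1),s[:,2].max().round(3) if len(s) else None)
```

```text
-0.7 -0.369
-0.6 None
-0.5 0.131
-0.4 0.245
-0.3 0.248
-0.2 0.129
-0.1 0.165
-0.0 0.142
0.1 0.142
0.2 0.073
0.3 0.054
0.4 0.072
```

jog_arm(increments=[[[0,0,0,0,0,1,-1],[0,0,0,0,0,1,-1],[0,0,0,0,0,1,-1],[0,0,0,0,0,1,-1],[0,0,0,0,0,1,-1]]], force=60)

```text
time: 0.52
tool_pos: [0.2915, -0.6084, 0.303]
tcp_rot: [-3.138, 0.129, 0.001]
wrist_force: [1.0, 0.9, -1.2]
width: 0.295
grip_force: 0.0
```

jog_arm(increments=[[[0.6,-1,-0.7,0,0,0.2,-1],[0.6,-1,-0.7,0,0,0,-1],[0.6,-1,-0.7,0,0,0,-1],[0.6,-1,-0.7,0,0,0,-1],[0.6,-1,-0.7,0,0,0,-1]]])

```text
time: 0.93
tool_pos: [0.3957, -0.4663, 0.4091]
tcp_rot: [-3.137, 0.154, 0.001]
wrist_force: [0.3, 0.6, -0.1]
width: 0.003
grip_force: 0.0
```

jog_arm(increments=[[[0,-1,0,0,0,0,-1],[0,-1,0,0,0,0,-1],[0,-1,0,0,0,0,-1],[0,-1,0,0,0,0,-1],[0,-1,0,0,0,0,-1]]])

```text
time: 1.35
tool_pos: [0.4097, -0.3169, 0.4084]
tcp_rot: [-3.137, 0.154, 0.001]
wrist_force: [0.8, 0.5, 0.3]
width: -0.003
grip_force: 0.0
```

jog_arm(increments=[[[0,-1,0,0,0,0,-1],[0,-1,0,0,0,0,-1],[0,-1,0,0,0,0,-1],[0,-1,0,0,0,0,-1],[0,-1,0,0,0,0,-1]]])

```text
time: 1.77
tool_pos: [0.4242, -0.1677, 0.4084]
tcp_rot: [-3.138, 0.154, 0.001]
wrist_force: [-0.1, -0.2, 0.6]
width: 0.001
grip_force: 0.0
```

jog_arm(increments=[[[0,-1,0,0,0,0,-1],[0,-1,0,0,0,0,-1],[0,-1,0,0,0,0,-1],[0,-1,0,0,0,0,-1],[0,-1,0,0,0,0,-1]]])

```text
time: 2.18
tool_pos: [0.4387, -0.0185, 0.4085]
tcp_rot: [-3.138, 0.154, 0.001]
wrist_force: [0.3, 0.3, 0.2]
width: -0.001
grip_force: 0.0
```

jog_arm(increments=[[[0,-1,0,0,0,0,-1],[0,-1,0,0,0,0,-1],[0,-1,0,0,0,0,-1],[0,-1,0,0,0,0,-1],[0,-1,0,0,0,0,-1]]])

```text
time: 2.6
tool_pos: [0.4534, 0.1308, 0.4085]
tcp_rot: [3.138, -0.153, -0.001]
wrist_force: [1.1, -0.8, -0.0]
width: 0.002
grip_force: 0.0
```

```bash
cat >> h.py <<'E'
O=np.array([530.06,236.29]);T=-.1044
RJ=np.array([[np.cos(T),-np.sin(T)],[np.sin(T),np.cos(T)]])
def st():
    s=read_state();p=s["tool_pos"]*1000;r=s["tcp_rot"]
    print("t%.2f"%s["time"],"jig",((p[:2]-O)@RJ).round(1),"z",p[2].round(1),"head",round(float((2*np.arctan2(r[1],r[0])-T+np.pi/2)%np.pi-np.pi/2),3),"rot",r.round(3),"Fjig",(s["wrist_force"][:2]@RJ).round(1),s["wrist_force"][2].round(1),"q6 %.2f"%s["q"][5])
E
python3 -c "
from h import *;st()"
```

```text
t2.60 jig [ -65.3 -112.9] z 408.5 head 0.007 rot [ 3.138e+00 -1.530e-01 -1.000e-03] Fjig [ 1.2 -0.7] -0.0 q6 1.90
```

jog_arm(increments=[[[0.2,-0.9,1,0,0,0,-1],[0,-0.9,1,0,0,0,-1],[0,0,1,0,0,0,-1],[0,0,1,0,0,0,-1],[0,0,1,0,0,0,-1]]])

```text
time: 3.02
tool_pos: [0.4645, 0.1831, 0.257]
tcp_rot: [3.138, -0.151, -0.001]
wrist_force: [0.7, 0.2, -0.1]
width: 0.002
grip_force: 0.0
```

jog_arm(increments=[[[0,0,1,0,0,0,-1],[0,0,1,0,0,0,-1],[0,0,1,0,0,0,-1],[0,0,0.8,0,0,0,-1],[0,0,0.5,0,0,0,-1]]])

```text
time: 3.43
tool_pos: [0.4628, 0.1817, 0.1263]
tcp_rot: [3.136, -0.153, -0.008]
wrist_force: [-0.8, -1.4, -0.5]
width: -0.001
grip_force: 0.0
```

```bash
python3 -c "
from h import *;st()
p,d=viewer.read_camera('scene');cv2.imwrite('pics/s1.png',cv2.resize(p[170:290,200:350],None,fx=5,fy=5))
p,d=viewer.read_camera('top');cv2.imwrite('pics/t1.png',cv2.resize(p[200:275,212:352],None,fx=5.7,fy=5.7))"
```

```text
t3.43 jig [-61.2 -61.3] z 126.3 head 0.007 rot [ 3.136 -0.153 -0.008] Fjig [-0.7 -1.5] -0.5 q6 1.99
```

View pics/s1.png

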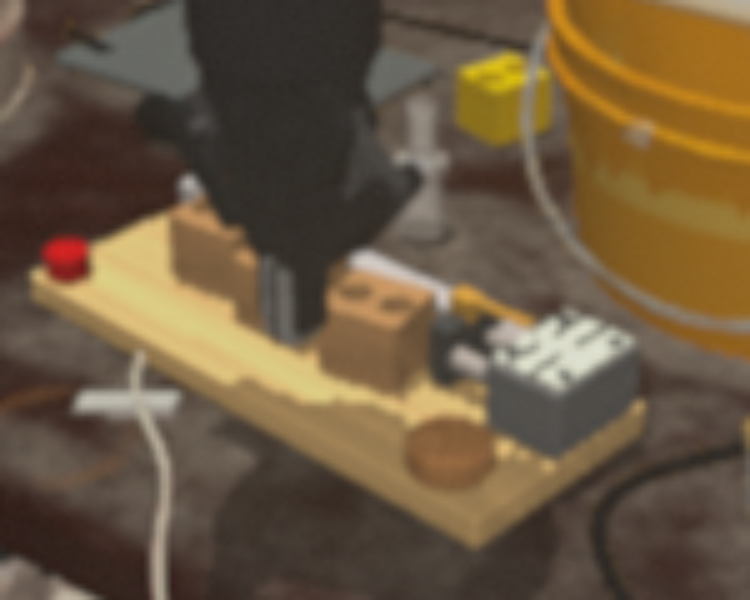

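The wrist view shows the shut fingertips at about (257,238), hanging in front of the blocks. The stop housing and knob are clear to the right. I'll lower, then push block a.

```bash
python3 -c "
from h import *
print(proj('scene',np.array([.4628,.1817,.0533])))"
```

```text
[[258.37288892 237.21076692]]
```

jog_arm(increments=[[[0,0,0.4,0,0,0,-1],[0,0,0.3,0,0,0,-1],[0,0,0.2,0,0,0,-1],[0,0,0.05,0,0,0,-1],[0,0,0,0,0,0,-1]]])

```text
time: 3.95
tool_pos: [0.465, 0.1825, 0.1012]
tcp_rot: [3.138, -0.153, -0.001]
wrist_force: [0.9, -0.2, 1.0]
width: -0.002
grip_force: 0.0
```

```bash
python3 -c "
from h import *;st()"
```

```text
t3.95 jig [-59.1 -60.3] z 101.2 head 0.007 rot [ 3.138e+00 -1.530e-01 -1.000e-03] Fjig [ 0.9 -0.1] 1.0 q6 1.99
```

jog_arm(increments=[[[0.2,0,0.2,0,0,0,-1],[0.3,0,0,0,0,0,-1],[0.2,0,0,0,0,0,-1],[0.2,0,0,0,0,0,-1],[0.15,0,0,0,0,0,-1]]])

```text
time: 4.37
tool_pos: [0.4977, 0.1794, 0.0957]
tcp_rot: [-3.138, 0.154, -0.001]
wrist_force: [-0.7, -0.1, -0.3]
width: -0.001
grip_force: 0.4
```

jog_arm(increments=[[[0.1,0,0,0,0,0,-1],[0.05,0,0,0,0,0,-1],[0.05,0,0,0,0,0,-1],[0.05,0,0,0,0,0,-1],[0,0,0,0,0,0,-1]]])

```text
time: 4.78
tool_pos: [0.5041, 0.1787, 0.0954]
tcp_rot: [-3.138, 0.154, -0.001]
wrist_force: [-0.7, 0.2, -0.3]
width: -0.002
grip_force: 0.0
```

```bash
python3 -c "
from h import *;st()"
```

```text
t4.78 jig [-19.9 -60. ] z 95.4 head 0.007 rot [-3.138e+00  1.540e-01 -1.000e-03] Fjig [-0.7  0.1] -0.3 q6 1.96
```

jog_arm(increments=[[[0.05,0,0,0,0,0,-1],[0.03,0,0,0,0,0,-1],[0.03,0,0,0,0,0,-1],[0,0,0,0,0,0,-1],[0,0,0,0,0,0,-1]]])

```text
time: 5.2
tool_pos: [0.5068, 0.1785, 0.0952]
tcp_rot: [-3.138, 0.153, 0.001]
wrist_force: [-1.4, 2.2, 0.2]
width: 0.001
grip_force: 1.4
```

```bash
python3 -c "
from h import *;st()"
```

```text
t5.20 jig [-17.1 -59.9] z 95.2 head 0.007 rot [-3.138e+00  1.530e-01  1.000e-03] Fjig [-1.6  2.1] 0.2 q6 1.96
```

jog_arm(increments=[[[0.03,0,0,0,0,0,-1],[0.03,0,0,0,0,0,-1],[0.03,0,0,0,0,0,-1],[0,0,0,0,0,0,-1],[0,0,0,0,0,0,-1]]])

```text
time: 5.62
tool_pos: [0.5073, 0.1785, 0.0951]
tcp_rot: [3.138, -0.154, -0.009]
wrist_force: [-9.9, 4.2, 7.1]
width: 0.004
grip_force: 5.4
```

```bash
python3 -c "
from h import *;st()"
```

```text
t5.62 jig [-16.7 -59.8] z 95.1 head 0.006 rot [ 3.138 -0.154 -0.009] Fjig [-10.2   3.1] 7.1 q6 1.96
```

jog_arm(increments=[[[-0.2,0,0,0,0,0,-1],[-0.9,0,0,0,0,0,-1],[0,-0.9,0,0,0,0,-1],[0,-0.95,0,0,0,0,-1],[0.3,0,0,0,0,0,-1]]])

```text
time: 6.03
tool_pos: [0.4915, 0.2388, 0.0959]
tcp_rot: [-3.136, 0.149, -0.004]
wrist_force: [0.7, -0.3, 1.0]
width: -0.003
grip_force: 0.0
```

jog_arm(increments=[[[0.2,0,0,0,0,0,-1],[0.2,0,0,0,0,0,-1],[0.15,0,0,0,0,0,-1],[0.1,0,0,0,0,0,-1],[0.08,0,0,0,0,0,-1]]])

```text
time: 6.45
tool_pos: [0.513, 0.2328, 0.0952]
tcp_rot: [3.138, -0.156, -0.003]
wrist_force: [-7.3, 3.6, 5.0]
width: -0.0
grip_force: 3.8
```

```bash
python3 -c "
from h import *;st()"
```

```text
t6.45 jig [-16.6  -5.3] z 95.2 head 0.005 rot [ 3.138e+00 -1.560e-01 -3.000e-03] Fjig [-7.6  2.8] 5.0 q6 2.05
```

jog_arm(increments=[[[-0.2,0,0,0,0,0,-1],[-0.8,0,0,0,0,0,-1],[0,-0.9,0,0,0,0,-1],[0,-0.95,0,0,0,0,-1],[0.2,0,0,0,0,0,-1]]])

```text
time: 6.87
tool_pos: [0.4945, 0.2942, 0.0958]
tcp_rot: [-3.136, 0.151, -0.003]
wrist_force: [0.4, -0.6, 1.0]
width: -0.0
grip_force: 0.0
```

jog_arm(increments=[[[0.2,0,0,0,0,0,-1],[0.2,0,0,0,0,0,-1],[0.2,0,0,0,0,0,-1],[0.1,0,0,0,0,0,-1],[0.06,0,0,0,0,0,-1]]])

```text
time: 7.28
tool_pos: [0.5181, 0.2879, 0.0953]
tcp_rot: [3.137, -0.156, -0.0]
wrist_force: [-0.6, 0.2, 0.6]
width: 0.002
grip_force: 0.4
```

```bash
python3 -c "
from h import *;st()"
```

```text
t7.28 jig [-17.3  50.1] z 95.3 head 0.005 rot [ 3.137 -0.156 -0.   ] Fjig [-0.6  0.1] 0.6 q6 2.14
```

Push c home and hold, then retract and raise the arm clear for a look.

jog_arm(increments=[[[0.05,0,0,0,0,0,-1],[0.03,0,0,0,0,0,-1],[0,0,0,0,0,0,-1],[0,0,0,0,0,0,-1],[0,0,0,0,0,0,-1]]])

```text
time: 7.7
tool_pos: [0.5191, 0.2883, 0.0952]
tcp_rot: [3.137, -0.153, -0.002]
wrist_force: [-3.3, -1.3, 1.5]
width: -0.002
grip_force: 1.7
```

jog_arm(increments=[[[-0.2,0,0,0,0,0,-1],[-0.8,0,0,0,0,0,-1],[0,0,-1,0,0,0,-1],[-1,-1,-1,0,0,-1,-1],[-1,-1,-1,0,0,-1,-1]]])

```text
time: 8.12
tool_pos: [0.4447, 0.3419, 0.1745]
tcp_rot: [-3.136, -0.178, -0.003]
wrist_force: [-0.7, 0.1, 1.0]
width: -0.002
grip_force: 0.0
```

jog_arm(increments=[[[-0.3,-0.8,0,0,0,-1,-1],[0,-0.8,0,0,0,-1,-1],[0,-0.8,0,0,0,-1,-1],[0,0,0,0,0,-1,-1],[0,0,0,0,0,-1,-1]]])

```text
time: 8.53
tool_pos: [0.4194, 0.4128, 0.174]
tcp_rot: [-2.98, -0.993, -0.004]
wrist_force: [0.8, -0.6, -0.6]
width: 0.002
grip_force: 0.0
```

Run:
```python
from h import *
st()
p,d=viewer.read_camera('top');np.savez("pics/top2.npz",p=p)
for b in blocks(p): print("jig",((np.array(b[:2])-O)@RJ).round(1),np.round(b[2:4],1),round(np.radians(b[4])-T,3))
cv2.imwrite('pics/t2.png',cv2.resize(p[200:275,212:352],None,fx=5.7,fy=5.7,interpolation=cv2.INTER_CUBIC))
```

```text
t8.53 jig [-128.5  164. ] z 174.0 head 0.748 rot [-2.98  -0.993 -0.004] Fjig [ 0.9 -0.5] -0.6 q6 1.66
jig [ -44.8 -131.6] [30.9 35.7] 0.036
jig [ 11.5 -61.5] [42.  34.9] -0.023
jig [11.4 -9.5] [42.  34.7] -0.002
jig [11.7 47.9] [39.4 34.7] 0.007
```

View pics/t2.png

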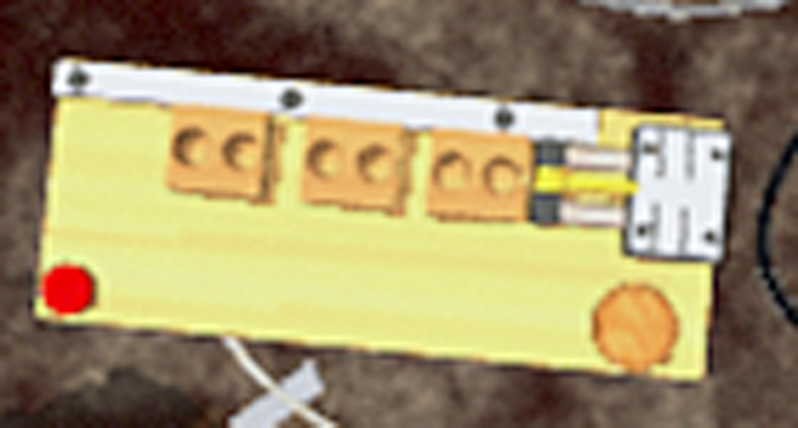

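All three blocks are flush in a row (x about 11.5, angles at most 0.023) with gaps left in y. The stop is at rest and the bystanders are untouched. Next I turn to face along the fence and come to the open end.

jog_arm(increments=[[[0,0,0,0,0,-1,-1],[0,0,0,0,0,-1,-1],[0,0,0,0,0,-1,-1],[0,0,0,0,0,-1,-1],[0,0,0,0,0,-1,-1]]])

```text
time: 9.0
tool_pos: [0.42, 0.4109, 0.1736]
tcp_rot: [2.626, 1.724, 0.002]
wrist_force: [0.1, -0.1, 0.0]
width: 0.001
grip_force: 0.0
```

jog_arm(increments=[[[0,0,0,0,0,-1,-1],[0,0,0,0,0,-1,-1],[0,0,0,0,0,-0.9,-1],[0,0,0,0,0,0,-1],[0,0,0,0,0,0,-1]]])

```text
time: 9.42
tool_pos: [0.4199, 0.4108, 0.1736]
tcp_rot: [2.343, 2.093, 0.001]
wrist_force: [-0.7, -0.6, -0.1]
width: 0.0
grip_force: 0.0
```

jog_arm(increments=[[[-0.4,0.9,0,0,0,0,-1],[-0.5,0.9,0,0,0,0,-1],[-0.5,0.9,0,0,0,0,-1],[-0.5,0.9,0,0,0,0,-1],[-0.4,0.9,0,0,0,0,-1]]])

```text
time: 9.83
tool_pos: [0.5476, 0.3265, 0.1736]
tcp_rot: [2.342, 2.093, 0.001]
wrist_force: [-1.0, 0.9, -0.4]
width: -0.002
grip_force: 0.0
```

```bash
python3 -c "
from h import *;st()"
```

```text
t9.83 jig [ 8.  91.5] z 173.6 head 1.563 rot [2.342e+00 2.093e+00 1.000e-03] Fjig [-1.1  0.8] -0.4 q6 0.61
```

jog_arm(increments=[[[0,0.08,1,0,0,0,-1],[0,0,1,0,0,0,-1],[0,0,0.5,0,0,0,-1],[0,0,0.1,0,0,0,-1],[-0.2,0,0,0,0,0,-1]]])

```text
time: 10.25
tool_pos: [0.5475, 0.3214, 0.094]
tcp_rot: [-2.34, -2.095, 0.003]
wrist_force: [-0.5, -1.0, 0.3]
width: -0.001
grip_force: 0.0
```

jog_arm(increments=[[[-0.2,0,0,0,0,0,-1],[-0.15,0,0,0,0,0,-1],[-0.15,0,0,0,0,0,-1],[-0.1,0,0,0,0,0,-1],[-0.1,0,0,0,0,0,-1]]])

```text
time: 10.67
tool_pos: [0.5466, 0.3005, 0.0969]
tcp_rot: [2.338, 2.097, 0.004]
wrist_force: [0.2, 0.8, -0.1]
width: 0.0
grip_force: 0.4
```

```bash
python3 -c "
from h import *;st()"
```

```text
t10.67 jig [ 9.8 65.6] z 96.9 head 1.566 rot [2.338 2.097 0.004] Fjig [0.1 0.9] -0.1 q6 0.57
```

jog_arm(increments=[[[-0.1,0,0,0,0,0,-1],[-0.1,0,0,0,0,0,-1],[-0.1,0,0,0,0,0,-1],[-0.1,0,0,0,0,0,-1],[-0.1,0,0,0,0,0,-1]]])

```text
time: 11.08
tool_pos: [0.5445, 0.2856, 0.0957]
tcp_rot: [2.338, 2.098, 0.001]
wrist_force: [0.7, 1.4, 1.5]
width: -0.001
grip_force: 0.8
```

Run:
```python
from h import *
st()
p,d=viewer.read_camera('top');np.savez("pics/top3.npz",p=p)
for b in blocks(p): print("jig",((np.array(b[:2])-O)@RJ).round(1),np.round(b[2:4],1),round(np.radians(b[4])-T,3))
cv2.imwrite('pics/t3.png',cv2.resize(p[200:275,212:352],None,fx=5.7,fy=5.7,interpolation=cv2.INTER_CUBIC))
```

```text
t11.08 jig [ 9.2 50.5] z 95.7 head 1.567 rot [2.338e+00 2.098e+00 1.000e-03] Fjig [0.6 1.5] 1.5 q6 0.55
jig [ -45.2 -131.2] [31.7 35.2] 0.082
jig [-41.   12.7] [57.8 22.7] 0.02
```

View pics/t3.png

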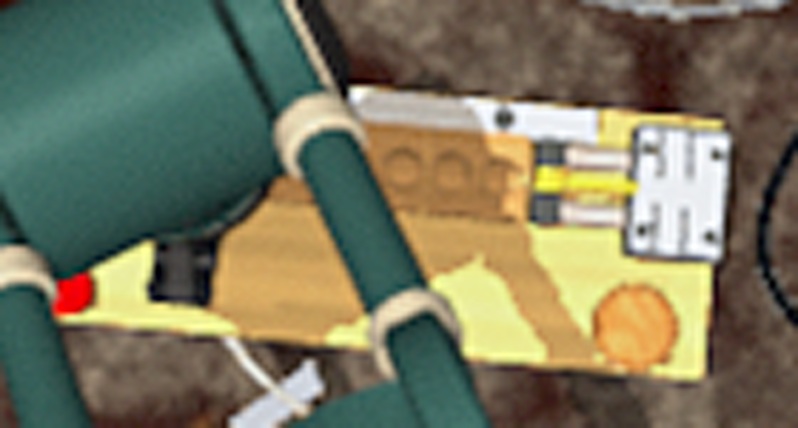

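The row is closing up: a and b touch, and their rear edges run parallel to the fence. The plate sits at crop x≈530–560, with the arm shading the rest. I'll keep pressing gently.

jog_arm(increments=[[[-0.1,0,0,0,0,0,-1],[-0.1,0,0,0,0,0,-1],[-0.1,0,0,0,0,0,-1],[-0.05,0,0,0,0,0,-1],[-0.05,0,0,0,0,0,-1]]])

```text
time: 11.55
tool_pos: [0.5433, 0.274, 0.0955]
tcp_rot: [-2.338, -2.097, -0.002]
wrist_force: [1.1, 5.6, -0.5]
width: -0.0
grip_force: 2.8
```

```bash
python3 -c "
from h import *;st()"
```

```text
t11.55 jig [ 9.2 38.9] z 95.5 head 1.567 rot [-2.338e+00 -2.097e+00 -2.000e-03] Fjig [0.6 5.7] -0.5 q6 0.53
```

jog_arm(increments=[[[-0.06,0,0,0,0,0,-1],[-0.06,0,0,0,0,0,-1],[-0.06,0,0,0,0,0,-1],[0,0,0,0,0,0,-1],[0,0,0,0,0,0,-1]]])

```text
time: 11.97
tool_pos: [0.5429, 0.2691, 0.0957]
tcp_rot: [-2.338, -2.097, -0.003]
wrist_force: [1.2, 6.3, -1.5]
width: -0.001
grip_force: 3.1
```

Run:
```python
from h import *
st()
p,d=viewer.read_camera('top');q,d=viewer.read_camera('scene');np.savez("pics/top4.npz",p=p)
a=cv2.resize(p[208:258,262:352],None,fx=8,fy=6*8/6,interpolation=cv2.INTER_CUBIC)
cv2.imwrite('pics/t4.png',a)
cv2.imwrite('pics/s4.png',cv2.resize(q[190:280,220:340],None,fx=6.6,fy=6.6,interpolation=cv2.INTER_CUBIC))
st()
```

```text
t11.97 jig [ 9.3 34. ] z 95.7 head 1.567 rot [-2.338 -2.097 -0.003] Fjig [0.6 6.3] -1.5 q6 0.53
t12.07 jig [ 9.3 34. ] z 95.6 head 1.567 rot [-2.338 -2.097 -0.003] Fjig [0.9 7.5] -1.1 q6 0.53
```

View pics/t4.png

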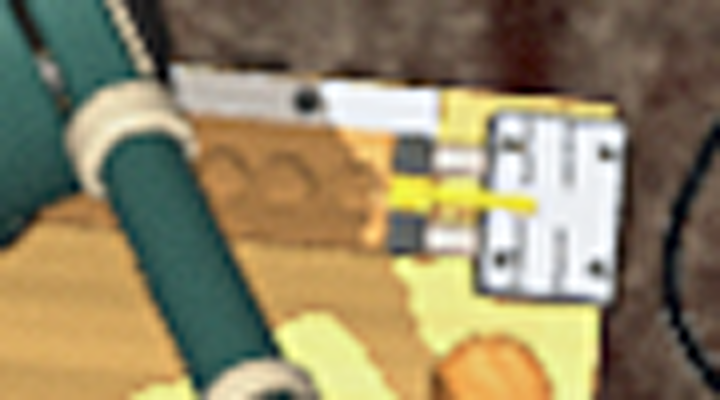

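View pics/s4.png

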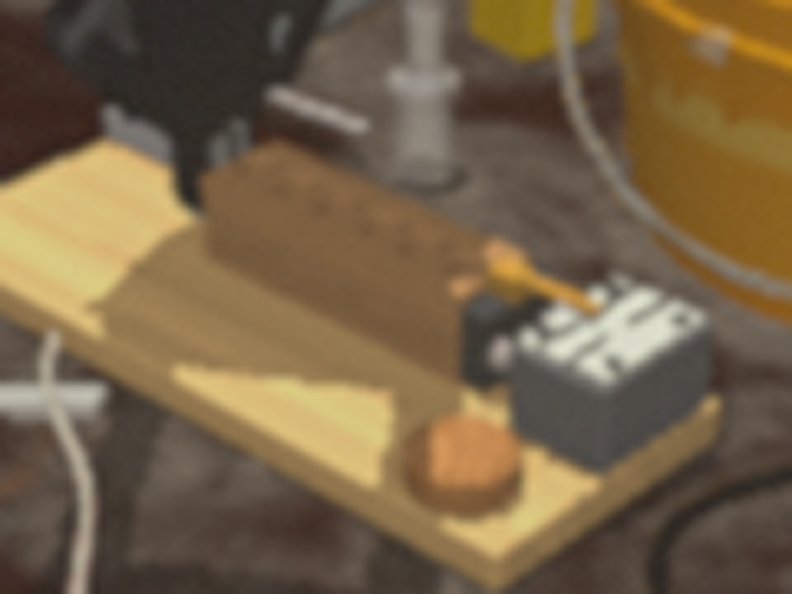

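The pointer tip is at crop x≈537, between the marks at about 526 and 565, so the stop is pushed in about 12 mm. The scene view shows the row straight and closed, and the steady push of about 7 N matches 12 mm of spring. I'm handing in.

```bash
python3 -c "
from h import *;st();print(bot.finish_job())"
```

```text
t12.07 jig [ 9.3 34. ] z 95.6 head 1.567 rot [-2.338 -2.097 -0.003] Fjig [0.9 7.5] -1.1 q6 0.53
the job is handed in; nothing more can be done
None
```

The job is handed in: the three blocks are flush against the fence and closed up, and the arm is still holding a steady push of about 7 N, with the stop about 12 mm in and its pointer between the marks; no verdict came back.

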